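# Register a candle block in the marking jig and shut the hold-down frame

## Task

A wooden candle block has been laid loosely in the marking jig, under its half-open hold-down frame. Push the block snugly home against the back stop and the side stop gently, without ramming it, and square to both, then swing the frame down by its grip bar and press it firmly onto the block so that it stays shut. Leave the other things on the bench where they are.

Things in the scene. Friction and masses are not known exactly. Their poses are not given: they have to be found in the camera images.
- jig: The marking jig, fixed to the bench: an aluminium base plate 190 x 280 mm, 15 mm thick, whose flat top (15 mm above the bench) is the bed. Origin on the underside; the plate spans x -85 to +105, y -150 to +130 mm. Jig x points from its open front (robot side) to the hinge at the back, y left, z up. With the block home, the block's origin is at jig (22, 5, 15) mm.
- stops: Two steel stop bars on the bed, 18 mm tall (top 33 mm above the bench), same origin and axes as the jig. The back stop's face is at jig x = +55 mm, for y -45 to +55 mm, and faces the front; the side stop's face is at jig y = +60 mm, for x -5 to +40 mm, and faces right (-y).
- block: The wooden candle block to be registered: plain pale wood, 66 mm (its x) x 110 mm (its y) x 30 mm high, about 140 g, with two round 40 mm steel cups flush in its top. It lies flat on the bed, 10 to 35 mm short of each stop and turned by up to 0.2 rad. Origin: centre of its underside.
- frame (a joint): Hinge angle (rad) of the hold-down frame: 0 = shut, level, pads on the block; 0.78 to 0.86 at the start (opens no further than 0.88). An aluminium grille 180 mm wide, flat bars 8 mm thick, hinged along jig y at the back and standing over the bed, which can be reached only from the front beneath it with a tilted tool. Stiff hinge (0.6 N m): it stays where left.
- frame_grip (a point): Middle of the grip bar, a round steel bar 14 mm thick and 180 mm long along jig y, at the free edge of the frame, 205 mm from the hinge axis. Nearest other cross bar 70 mm behind it. With the frame shut it is 53 mm above the bench, 35 mm in front of the base plate. Axes turn with the frame.
- frame_hinge (a point): Middle of the frame's hinge axis (along jig y), at jig (85, 0, 53) mm. Axes turn with the frame. Under the frame's two middle bars (30 mm either side of the middle, 35 to 90 mm from the hinge axis) are 4 mm black rubber pads that bear on the block's top when the frame is shut.
- jar_a: Bystander: dark green candle jar, 72 mm diameter, 78 mm tall, left of the jig. Origin: centre of its underside.
- jar_b: Bystander: dark green candle jar, 72 mm diameter, 78 mm tall, right of the jig. Origin: centre of its underside.
- small_block: Bystander: a smaller wooden block with one cup, 50 x 90 x 24 mm, on the bench left of the jig. Origin: centre of its underside.
- wood_lid: Bystander: round wooden jar lid, 76 mm diameter, 12 mm thick, lying on the bench to the front left. Origin: centre of its underside.
- driver: Bystander: screwdriver lying on the bench right of the jig. Origin under its middle.
- tape: Bystander: cardboard-coloured tape ring, 100 mm diameter, 30 mm tall, on the bench right of the jig. Origin: centre of its underside.

How it is judged (in metres and radians):
On the way, in this order (a step that is already met when the one before it is completed fails the run):
1. with the frame still up, the block is home against both stops (within 2 mm of each) and square (within 0.03 rad) (x of block in the frame of jig between 0.02 and 0.025 m and y of block in the frame of jig between 0.003 and 0.008 m and angle between the x axis of block and the x axis of jig, either way round below 0.03 rad and angle between block's own z axis and vertical below 0.05 rad and z of block in the frame of jig below 0.018 m and value of joint frame above 0.6 rad), for 0.2 s.
2. the frame is down on the block and pressed on it with more than 10 N (value of joint frame below 0.03 rad and contact force between frame and block above 10 N), for 0.1 s.
At the end, for the whole second after the job is handed in: The block lies flat on the bed within 2 mm of both stops and square to them within 0.03 rad, at rest, and the frame is shut (hinge angle under 0.03 rad) with its pads bearing on the block (more than 1 N) (x of block in the frame of jig between 0.02 and 0.025 m and y of block in the frame of jig between 0.003 and 0.008 m and angle between the x axis of block and the x axis of jig, either way round below 0.03 rad and angle between block's own z axis and vertical below 0.05 rad and z of block in the frame of jig below 0.018 m and value of joint frame below 0.03 rad and contact force between frame and block above 1 N and linear speed of block below 0.01 m/s); the robot touches nothing.
It fails at once if the block is rammed against the stops with more than 60 N (contact force between block and stops above 60 N).
It fails at once if a bystander is moved by more than 30 mm (distance of any of jar_a, jar_b, small_block, wood_lid, driver, tape from where it was at the start of the episode above 0.03 m).
It also fails if it takes over 64 s, if anything falls off the work surface, if the arm or the gripper's body presses on something with over 40 N, if the wrist force passes 120 N, or if a joint passes its speed limit or range.

## Robot

A 6-joint arm with a two-finger parallel gripper is mounted at the origin on the work surface. World frame = base frame: x ahead of the robot, y to its left, z up, the work surface at z = 0. Lengths are in mm, angles in rad, forces in N, time in s.
With the tool pointing down it reaches from about 425 to 925 mm from the base axis. Payload 12.5 kg.
Tool frame: the origin (TCP) lies at the very end of the fingers, on their centre line; the grasp point (between the pads) lies 19 mm behind it; z points along the fingers, y is the line along which they close (so a half turn about z gives the same grasp; the last joint's range is limited). The gripper opens to 85 mm and grips with 20 to 120 N. Pads are 22 mm wide; open, the fingers measure 114 mm over their backs; the gripper's body (76 mm by 85 mm) begins 54 mm behind the grasp point. The pads swing forward as they close: fully open they stand 13 mm farther back than shut.
Start: joints at [-1.228, 0.491, 1.559, -0, 1.092, -0.106], TCP at [271.202, -563.111, 231.327] pointing down, gripper open.
Joint ranges: [-3.1, 3.1], [-0.84, 2.19], [0.05, 2.79], [-1.13, 4.28], [0.06, 2.93], [-2.69, 2.69]. Speed limits (rad/s): [2.22, 2.22, 2.79, 3.14, 3.14, 3.14].

## Interface

Orientations are given as a unit quaternion [w, x, y, z].
In Python, from cell import bot gives the robot as it stands.
- The arm moves only by the tool drive_tool, never from a script. Its argument "series" is a list of rows, each a list of 3 entries, a list of its own where there are three numbers: the shift along the tool's x, y, z normalised to -1 to 1, where 1 is 6 cm, then the turn about the tool's z normalised to -1 to 1, where 1 is 4 degrees, then the gripper command: -1 is shut, 1 is fully open, values between are in proportion. A call has 1 to 5 rows; each row shifts and turns the commanded pose from where the row before left it, along the tool's axes as they then stand; what a row does not reach is not made up. A row lasts 1/8 s, in which the tool goes at most 62.5 mm and 10.7 degrees, less where a joint would pass 70% of its speed; a pose out of reach is approached as far as the arm can. A call with a number of a shift or a turn outside -1 to 1 is refused whole. A call with a gripper value outside its range is refused whole. The fingers move at their own pace and stop on an object; "grip_force" is the grip in N (left out, the last holds). Time passes only in rows, so rows that do not move let the fingers close. It gives the time, the measured TCP pose, the force, the opening and the grip force at its end, in the units of the state.
- bot.observe(): the state, without advancing time (a new reading comes with each control period).
- bot.snapshot(name): name is "scene" or "top"; returns (picture, depth): 384x512x3 uint8, red, green, blue; 384x512 float32, mm along the optical axis (not along the pixel's ray), 0 where there is no reading.
- bot.camera_params(name): a dict with "vfov" (degrees; the focal length in pixels is half the picture's height over the tangent of half this angle, whatever the lens; pixels are square), "cx", "cy" (the principal point, pixels), "world_to_cam" (4x4, takes a point from world to camera coordinates). Camera axes: x right, y up, looking along -z (the intrinsics and any distortion apply to the point x, -y, -z); pixel columns grow to the right and rows downward; lengths in mm; the calibration is good to about 2 mm. A picture is of the moment at which its call begins. camera_params takes no time and is no camera call.
- bot.finish_job(): hands the job in; it is judged then, once.
The state is a dict: "t": time; "qpos": joint angles; "joint_vel": joint speeds; "joint_efforts": joint torques, N m; "eef_pos": TCP position; "ee_rot": TCP orientation; "force": force on the tool from outside, world axes, zero at the start; "torque": the same for the moment, N m; "finger_gap": opening from 0.0 (shut) to 1.0 (fully open); "grip_force": force on a finger pad.
Only numpy, scipy, OpenCV 4.12 (cv2) and the standard library are available. Lean on these libraries where they do the work, as an engineer would, in place of code of your own. Each camera call takes 0.05 s, during which the arm holds its last target. There are 200 camera calls.

## Working session

There is one attempt and no reset: what is moved stays moved. The work goes in short steps, Python scripts to look and compute and a tool call to move; the robot and the scene stay as the last step left them, time stands still between calls to the robot, and variables do not carry over. Pictures are saved under pics/ and viewed, at most 10 in all, crops included, and the job is handed in when it is done.

Besides the shell and the picture viewer there is one more tool, called after "Emit:" as name(argument=value, ...), one argument or row to a line, values as JSON. drive_tool: Moves the arm, as the interface text tells. Scaled input: -1 to 1 covers 6 cm each way for a shift and 4 degrees each way for a turn. Its arguments: {"type":"object","properties":{"series":{"type":"array","items":{"type":"array"}},"grip_force":{"type":"number"}},"required":["series"]}

```bash
mkdir -p pics; python3 - <<'E'
from cell import bot
import cv2,numpy as np
for n in("scene","top"):
    p,d=bot.snapshot(n); cv2.imwrite(f"pics/{n}0.png",p[:,:,::-1]); np.savez(f"{n}0.npz",p=p,d=d)
    c=bot.camera_params(n); print(n,c)
print(bot.observe())
E
ls
```

```text
scene {'vfov': 48.95971356921637, 'cx': 251.9419165349569, 'cy': 187.8002324307818, 'world_to_cam': array([[ 8.49008949e-01,  5.28322244e-01, -7.70790502e-03,
        -5.33757821e+02],
       [-4.35336879e-01,  7.07700667e-01,  5.56454462e-01,
         2.00221448e+02],
       [ 2.99442159e-01, -4.69079282e-01,  8.30842356e-01,
        -1.34734398e+03],
       [ 0.00000000e+00,  0.00000000e+00,  0.00000000e+00,
         1.00000000e+00]])}
top {'vfov': 56.03074359841671, 'cx': 257.8804226952654, 'cy': 199.20616476848812, 'world_to_cam': array([[ 1.70518477e-02, -9.99852980e-01,  1.80358812e-03,
         8.55734487e+00],
       [ 9.93987872e-01,  1.71468894e-02,  1.08139237e-01,
        -6.23887166e+02],
       [-1.08154264e-01, -5.12290829e-05,  9.94134122e-01,
        -1.15268172e+03],
       [ 0.00000000e+00,  0.00000000e+00,  0.00000000e+00,
         1.00000000e+00]])}
{'t': 0.1, 'qpos': array([-1.22762459e+00,  4.91453412e-01,  1.55938850e+00,  1.84249646e-05,
        1.09170117e+00, -1.05637614e-01]), 'joint_vel': array([ 1.16415064e-03,  5.21043538e-04,  3.36687031e-05,  8.99182785e-04,
       -2.16421993e-03,  1.13071416e-03]), 'joint_efforts': array([ 1.55143200e-03, -6.19449735e+01, -2.62025732e+01, -1.23182572e-04,
        2.94840953e-03, -7.01751190e-06]), 'eef_pos': array([ 271.11869143, -562.91212859,  230.81467752]), 'ee_rot': array([-4.72834218e-04,  9.74927591e-01,  2.22521833e-01, -4.81914346e-05]), 'force': array([ 0.17005939, -0.29738158, -0.51010525]), 'torque': array([ 0.04157646,  0.00103605, -0.03422802]), 'grip_force': 0.0, 'finger_gap': 0.9994186805790769}
pics
scene0.npz
top0.npz
```

View pics/scene0.png

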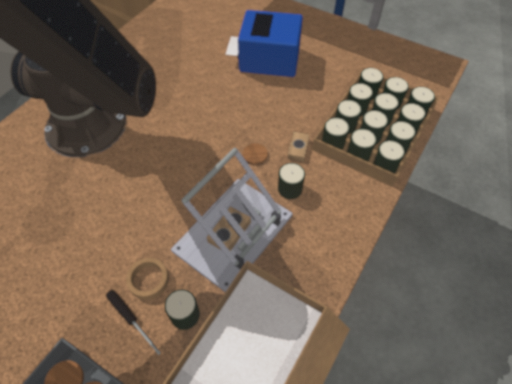

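View pics/top0.png

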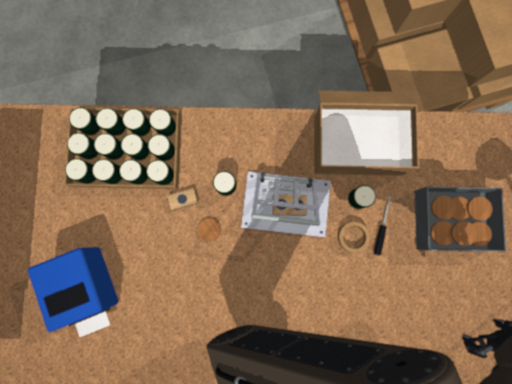

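The top view shows the jig at about px (285,204), with its front toward the robot. The frame is half open and the block is visible through the grille. Jar_a is at (224,183), jar_b at (363,197), the tape at (353,236) and the driver at (382,228). The scene view shows the jig at (235,225). Next I'll measure the jig and block.

```bash
cat > h.py <<'E'
import numpy as np,cv2
from cell import bot
def cam(n):
    c=bot.camera_params(n); f=192/np.tan(np.radians(c["vfov"])/2)
    return f,c["cx"],c["cy"],np.array(c["world_to_cam"])
def pts(n,d):
    f,cx,cy,T=cam(n); v,u=np.mgrid[:384,:512]
    P=np.stack([(u-cx)/f*d,-(v-cy)/f*d,-d],-1)-T[:3,3]
    return P@T[:3,:3]
def ray(n,uv,z):
    f,cx,cy,T=cam(n); uv=np.atleast_2d(uv).astype(float)
    D=np.stack([(uv[:,0]-cx)/f,-(uv[:,1]-cy)/f,-np.ones(len(uv))],-1)@T[:3,:3]
    o=-T[:3,3]@T[:3,:3]; return o+D*((z-o[2])/D[:,2])[:,None]
def proj(n,P):
    f,cx,cy,T=cam(n); q=np.atleast_2d(P)@T[:3,:3].T+T[:3,3]
    return np.stack([cx-f*q[:,0]/q[:,2],cy+f*q[:,1]/q[:,2]],-1)
E
python3 - <<'E'
from h import *
z=np.load("top0.npz");p,d=z["p"],z["d"];P=pts("top",d)
r=np.s_[160:250,235:340]
h=cv2.cvtColor(p,cv2.COLOR_RGB2HSV)
print("bench z",np.median(P[220:250,180:235,2]), "plate", np.median(P[225:230,260:310,2]))
m=np.zeros((384,512),np.uint8); m[r]=((h[...,1]<60)&(h[...,2]>70))[r]
m=cv2.morphologyEx(m,cv2.MORPH_OPEN,np.ones((3,3)))
pl=(m>0)&(abs(P[...,2]-15)<8)
R=cv2.minAreaRect(P[pl][:,:2].astype(np.float32));print("plate rect",R, cv2.boxPoints(R))
hi=(P[...,2]>60);hi[:160]=0;hi[250:]=0;hi[:,:235]=0;hi[:,340:]=0
Q=P[hi];print("high",len(Q),Q[:,2].max(),Q.min(0),Q.max(0))
wood=np.zeros_like(pl);wood[r]=((h[...,1]>70)&(h[...,0]<25))[r]; wood&=(abs(P[...,2]-45)<10)
W=P[wood];print("wood",len(W),W.min(0),W.max(0))
for n,rr in(("top",(160,250,235,340)),("scene",(140,295,160,305))):
    q=np.load(n+"0.npz")["p"][rr[0]:rr[1],rr[2]:rr[3]]
    k=6 if n=="top" else 4
    q=cv2.resize(q,None,fx=k,fy=k,interpolation=cv2.INTER_CUBIC);cv2.imwrite(f"pics/c_{n}.png",q[:,:,::-1])
E
```

```text
bench z 2.0534180706253977 plate 16.032451588813558
plate rect ((612.2296752929688, -72.65443420410156), (279.92974853515625, 190.7158966064453), 84.46583557128906) [[ 503.8181   -202.77066 ]
 [ 693.645    -221.16318 ]
 [ 720.64124    57.461792]
 [ 530.81433    75.85431 ]]
high 1509 1213.3714788652396 [ 495.32291382 -239.66598059   60.00447228] [ 748.97805049   37.78865383 1213.37147887]
wood 349 [ 575.20377696 -246.75759381   35.39025045] [754.10173752  95.13592061  54.40098586]
```

View pics/c_top.png

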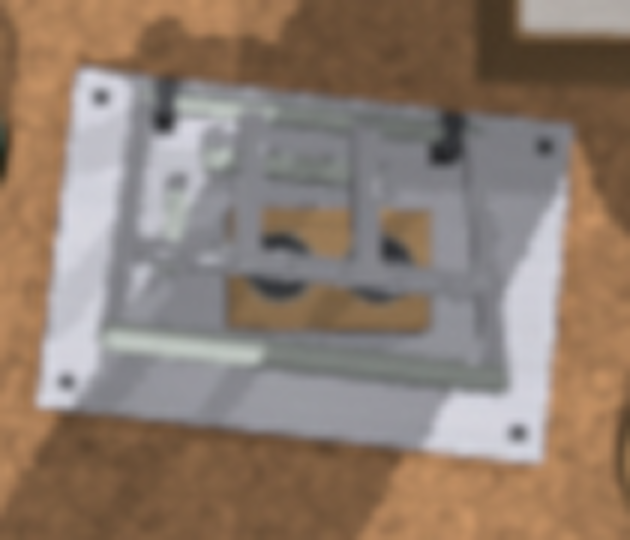

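View pics/c_scene.png

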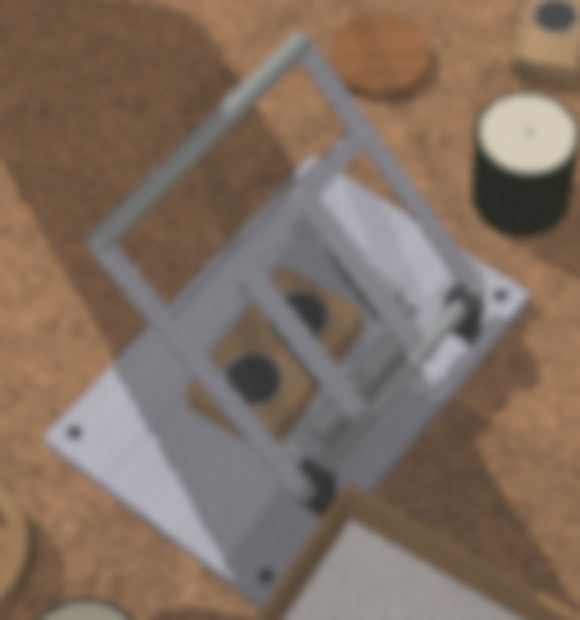

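Emit:
drive_tool(
  series=[
    [[0,1,-0.5],0,-1],
    [[0,1,-0.5],0,-1],
    [[0,1,0],0,-1],
    [[0,1,0],0,-1],
    [[0,1,0],0,-1],
  ],
)

```text
t: 0.72
eef_pos: [389.7, -810.0, 287.2]
ee_rot: [-0.001, 0.975, 0.223, -0.0]
force: [0.7, -0.9, 0.7]
finger_gap: -0.001
grip_force: 0.0
```

The crops confirm the plate edges. In the top crop the block's front corners are at (228,330) and (430,330), and its back right corner is at (432,208). The grip bar runs from (105,340) to (508,383). Relative to the jig, the block is turned by roughly 0.1 rad. I'll compute its pose and test how the arm behaves at the limit of its reach.

```bash
cat >> h.py <<'E'
JO=np.array([603.2,-61.7]);JY=-0.0966
JR=np.array([[np.cos(JY),-np.sin(JY)],[np.sin(JY),np.cos(JY)]])
def tojig(P): P=np.atleast_2d(P).astype(float).copy(); P[:,:2]=(P[:,:2]-JO)@JR; return P
def toworld(P): P=np.atleast_2d(P).astype(float).copy(); P[:,:2]=P[:,:2]@JR.T+JO; return P
E
python3 - <<'E'
from h import *
o=np.array([235,160])
def t(q): return (np.array(q)+.5)/6-.5+o
print(tojig(ray("top",t([(228,330),(430,330),(432,208),(232,208)]),45)).round(1))
for th in(.78,.82,.86):
    b=[[85-205*np.cos(th),y,53+205*np.sin(th)] for y in(90,-90)]
    print(th,((proj("top",toworld(b))-o+.5)*6).round())
    print(((proj("scene",toworld(b))-[160,140]+.5)*4).round())
E
```

```text
[[-33.1  29.4  45. ]
 [-20.7 -79.1  45. ]
 [ 45.5 -73.6  45. ]
 [ 33.2  34.5  45. ]]
0.78 [[107. 353.]
 [489. 397.]]
[[289.  40.]
 [ 90. 238.]]
0.82 [[109. 340.]
 [492. 384.]]
[[296.  39.]
 [ 96. 238.]]
0.86 [[110. 326.]
 [495. 370.]]
[[304.  38.]
 [103. 238.]]
```

Emit:
drive_tool(
  series=[
    [[0,1,0],0,-1],
    [[0,1,0],0,-1],
    [[0,1,0],0,-1],
  ],
)

```text
t: 1.1
eef_pos: [417.3, -868.1, 250.7]
ee_rot: [0.025, 0.975, 0.222, 0.006]
force: [0.0, 0.3, -0.6]
finger_gap: 0.0
grip_force: 0.0
```

Emit:
drive_tool(
  series=[
    [[0,1,-0.5],0,-1],
    [[0,1,-0.5],0,-1],
  ],
)

```text
t: 1.35
eef_pos: [421.0, -875.5, 291.8]
ee_rot: [0.066, 0.973, 0.222, 0.015]
force: [0.5, 0.3, 0.0]
finger_gap: 0.002
grip_force: 0.0
```

Emit:
drive_tool(
  series=[
    [[0,-1,-0.5],0,-1],
    [[0,-1,-0.5],0,-1],
  ],
)

```text
t: 1.6
eef_pos: [393.2, -820.0, 319.8]
ee_rot: [0.066, 0.973, 0.222, 0.015]
force: [-0.2, -2.6, 1.2]
finger_gap: -0.0
grip_force: 0.0
```

Reaching past the arm's limit tilts the tool outward, and the tilt stays after backing off, which gives me the tilted tool I need. I'll write a small planner that converts world shifts into tool-axis units.

```bash
cat >> h.py <<'E'
from scipy.spatial.transform import Rotation as Ro
def pose():
    s=bot.observe(); w=s["ee_rot"]; return np.array(s["eef_pos"]),Ro.from_quat([w[1],w[2],w[3],w[0]]),s
def plan(target,turn=0,n=5,frac=1):
    """rows to shift to world target, turning `turn` deg spread over the first rows"""
    p,R,s=pose(); d=(np.array(target)-p)/n
    for i in range(n):
        t=np.clip(turn,-4,4); turn-=t
        print((R.inv().apply(d)/60).round(2),round(t/4,2)); R=R*Ro.from_euler("z",t,degrees=True)
def info():
    p,R,s=pose(); M=R.as_matrix(); z=M[:,2]
    print("t",round(s["t"],2),"jig",tojig(p)[0].round(1),"world",p.round(1),"F",(np.array(s["force"]).round(1)),"q",s["qpos"].round(2))
    Mj=M.copy();Mj[:2]=JR.T@M[:2]; print("tool axes in jig (cols)\n",Mj.round(3),"tilt",round(np.degrees(np.arccos(-z[2])),1),"az",round(np.arctan2(z[1],z[0]),3))
E
python3 -c "
from h import *
info();plan([878,61,330],31.2,18)"
```

```text
t 1.6 jig [-135.9 -775.1  319.8] world [ 393.2 -820.   319.8] F [-0.2 -2.6  1.2] q [-1.2   0.9   0.54  0.01  1.57 -0.08]
tool axes in jig (cols)
 [[ 0.855  0.514  0.07 ]
 [ 0.519 -0.847 -0.116]
 [-0.     0.136 -0.991]] tilt 7.8 az -1.124
[ 0.76 -0.53 -0.08] 1.0
[ 0.72 -0.59 -0.08] 1.0
[ 0.68 -0.63 -0.08] 1.0
[ 0.63 -0.68 -0.08] 1.0
[ 0.58 -0.72 -0.08] 1.0
[ 0.53 -0.76 -0.08] 1.0
[ 0.48 -0.8  -0.08] 1.0
[ 0.42 -0.83 -0.08] 0.8
[ 0.37 -0.85 -0.08] 0.0
[ 0.37 -0.85 -0.08] 0.0
[ 0.37 -0.85 -0.08] 0.0
[ 0.37 -0.85 -0.08] 0.0
[ 0.37 -0.85 -0.08] 0.0
[ 0.37 -0.85 -0.08] 0.0
[ 0.37 -0.85 -0.08] 0.0
[ 0.37 -0.85 -0.08] 0.0
[ 0.37 -0.85 -0.08] 0.0
[ 0.37 -0.85 -0.08] 0.0
```

Emit:
drive_tool(
  series=[
    [[0.76,-0.53,-0.08],1,-1],
    [[0.72,-0.59,-0.08],1,-1],
    [[0.68,-0.63,-0.08],1,-1],
    [[0.63,-0.68,-0.08],1,-1],
    [[0.58,-0.72,-0.08],1,-1],
  ],
)

```text
t: 2.22
eef_pos: [529.3, -574.6, 324.6]
ee_rot: [0.063, 0.996, 0.049, 0.028]
force: [1.0, -0.3, 0.1]
finger_gap: 0.003
grip_force: 0.0
```

Emit:
drive_tool(
  series=[
    [[0.53,-0.76,-0.08],1,-1],
    [[0.48,-0.8,-0.08],1,-1],
    [[0.42,-0.83,-0.08],0.8,-1],
    [[0.37,-0.85,-0.08],0,-1],
    [[0.37,-0.85,-0.08],0,-1],
  ],
)

```text
t: 2.85
eef_pos: [664.2, -329.7, 327.1]
ee_rot: [0.059, 0.997, -0.048, 0.034]
force: [0.5, 0.3, 0.5]
finger_gap: 0.002
grip_force: 0.0
```

Emit:
drive_tool(
  series=[
    [[0.37,-0.85,-0.08],0,-1],
    [[0.37,-0.85,-0.08],0,-1],
    [[0.37,-0.85,-0.08],0,-1],
    [[0.37,-0.85,-0.08],0,-1],
    [[0.37,-0.85,-0.08],0,-1],
  ],
)

```text
t: 3.48
eef_pos: [798.2, -84.8, 330.1]
ee_rot: [0.058, 0.997, -0.048, 0.035]
force: [-0.1, 0.1, 0.3]
finger_gap: -0.001
grip_force: 0.0
```

```bash
python3 -c "
from h import *
info();plan([878,61,330],0,3)"
```

```text
t 3.48 jig [196.3  -4.2 330.1] world [798.2 -84.8 330.1] F [-0.1  0.1  0.3] q [-0.15  0.69  0.94 -0.11  1.43  1.52]
tool axes in jig (cols)
 [[ 0.997 -0.004  0.075]
 [ 0.005 -0.994 -0.112]
 [ 0.075  0.112 -0.991]] tilt 7.8 az -1.081
[ 0.37 -0.85 -0.07] 0.0
[ 0.37 -0.85 -0.07] 0.0
[ 0.37 -0.85 -0.07] 0.0
```

Emit:
drive_tool(
  series=[
    [[0.37,-0.85,-0.07],0,-1],
    [[0.37,-0.85,-0.07],0,-1],
    [[0.37,-0.85,-0.07],0,-1],
    [[1,0,0],0,-1],
    [[1,0,-0.3],0,-1],
  ],
)

```text
t: 4.1
eef_pos: [934.6, 53.1, 340.4]
ee_rot: [0.057, 0.996, -0.046, 0.045]
force: [1.2, -0.5, 0.5]
finger_gap: 0.001
grip_force: 0.0
```

Emit:
drive_tool(
  series=[
    [[1,0,-0.4],0,-1],
    [[1,0,-0.4],0,-1],
    [[1,0,-0.4],0,-1],
    [[1,0,-0.4],0,-1],
  ],
)

```text
t: 4.6
eef_pos: [958.0, 28.6, 375.5]
ee_rot: [0.052, 0.991, -0.043, 0.113]
force: [-0.2, 0.9, -0.3]
finger_gap: 0.001
grip_force: 0.0
```

```bash
python3 -c "
from h import *
info()"
```

```text
t 4.6 jig [344.4 124.1 375.5] world [958.   28.6 375.5] F [-0.2  0.9 -0.3] q [-0.01  1.07  0.05 -0.11  1.8   1.61]
tool axes in jig (cols)
 [[ 0.973 -0.     0.229]
 [ 0.021 -0.996 -0.092]
 [ 0.228  0.094 -0.969]] tilt 14.3 az -0.478
```

Emit:
drive_tool(
  series=[
    [[1,-0.3,0],0,-1],
    [[1,-0.3,0],0,-1],
    [[1,-0.3,0],0,-1],
    [[1,-0.3,0],0,-1],
    [[1,-0.3,0],0,-1],
  ],
)

```text
t: 5.22
eef_pos: [1013.6, 76.4, 348.0]
ee_rot: [0.044, 0.979, -0.037, 0.197]
force: [-0.3, -0.4, 0.6]
finger_gap: 0.004
grip_force: 0.0
```

```bash
python3 -c "
from h import *
info()"
```

```text
t 5.22 jig [395.2 177.  348. ] world [1013.6   76.4  348. ] F [-0.3 -0.4  0.6] q [ 0.04  1.11  0.05 -0.12  1.59  1.66]
tool axes in jig (cols)
 [[ 0.921  0.007  0.39 ]
 [ 0.035 -0.997 -0.063]
 [ 0.388  0.072 -0.919]] tilt 23.2 az -0.258
```

Emit:
drive_tool(
  series=[
    [[0.5,-0.3,1],0,-1],
    [[0.5,-0.3,1],0,-1],
    [[0.5,-0.3,1],0,-1],
  ],
)

```text
t: 5.6
eef_pos: [1074.3, 94.6, 203.7]
ee_rot: [0.04, 0.973, -0.034, 0.224]
force: [-0.2, -0.2, 0.2]
finger_gap: -0.003
grip_force: 0.0
```

```bash
python3 -c "
from h import *
info()"
```

```text
t 5.6 jig [453.8 201.  203.7] world [1074.3   94.6  203.7] F [-0.2 -0.2  0.2] q [ 0.05  1.27  0.05 -0.12  1.38  1.69]
tool axes in jig (cols)
 [[ 0.898  0.011  0.44 ]
 [ 0.038 -0.998 -0.051]
 [ 0.438  0.063 -0.897]] tilt 26.3 az -0.213
```

Emit:
drive_tool(
  series=[
    [[1,-0.1,-0.3],0,-1],
    [[1,-0.1,-0.3],0,-1],
    [[1,-0.1,-0.3],0,-1],
    [[1,-0.1,-0.3],0,-1],
    [[1,-0.1,-0.3],0,-1],
  ],
)

```text
t: 6.22
eef_pos: [1067.3, 91.7, 356.0]
ee_rot: [0.029, 0.954, -0.028, 0.298]
force: [-0.4, -0.6, -0.5]
finger_gap: -0.0
grip_force: 0.0
```

```bash
python3 -c "
from h import *
info()"
```

```text
t 6.22 jig [447.1 197.4 356. ] world [1067.3   91.7  356. ] F [-0.4 -0.6 -0.5] q [ 0.05  1.13  0.05 -0.1   1.36  1.67]
tool axes in jig (cols)
 [[ 0.82   0.025  0.572]
 [ 0.043 -0.999 -0.018]
 [ 0.571  0.039 -0.82 ]] tilt 34.9 az -0.128
```

Emit:
drive_tool(
  series=[
    [[1,0,0.3],0,-1],
    [[1,0,0.3],0,-1],
    [[1,0,0.3],0,-1],
    [[1,0,0.3],0,-1],
  ],
)

```text
t: 6.72
eef_pos: [1102.0, 60.0, 365.1]
ee_rot: [0.022, 0.932, -0.023, 0.361]
force: [-0.0, 0.0, 0.1]
finger_gap: -0.001
grip_force: 0.0
```

```bash
python3 -c "
from h import *
info()"
```

```text
t 6.72 jig [484.8 169.2 365.1] world [1102.    60.   365.1] F [-0.   0.   0.1] q [ 0.01  1.14  0.05 -0.07  1.21  1.63]
tool axes in jig (cols)
 [[ 0.737  0.037  0.674]
 [ 0.044 -0.999  0.007]
 [ 0.674  0.024 -0.738]] tilt 42.4 az -0.086
```

The tool is now tilted 42° and lined up with the jig's x axis. Next I'll bring it back over the jig to the front right.

```bash
python3 -c "
from h import *
plan(toworld([-140,-110,290])[0],2.5,12)"
```

```text
[-0.73  0.35 -0.51] 0.62
[-0.71  0.38 -0.51] 0.0
[-0.71  0.38 -0.51] 0.0
[-0.71  0.38 -0.51] 0.0
[-0.71  0.38 -0.51] 0.0
[-0.71  0.38 -0.51] 0.0
[-0.71  0.38 -0.51] 0.0
[-0.71  0.38 -0.51] 0.0
[-0.71  0.38 -0.51] 0.0
[-0.71  0.38 -0.51] 0.0
[-0.71  0.38 -0.51] 0.0
[-0.71  0.38 -0.51] 0.0
```

Emit:
drive_tool(
  series=[
    [[-0.73,0.35,-0.51],0.62,-1],
    [[-0.71,0.38,-0.51],0,-1],
    [[-0.71,0.38,-0.51],0,-1],
    [[-0.71,0.38,-0.51],0,-1],
    [[-0.71,0.38,-0.51],0,-1],
  ],
)

```text
t: 7.35
eef_pos: [900.4, -15.6, 346.6]
ee_rot: [0.019, 0.932, -0.032, 0.361]
force: [1.3, -0.3, -0.1]
finger_gap: 0.003
grip_force: 0.0
```

Emit:
drive_tool(
  series=[
    [[-0.71,0.38,-0.51],0,-1],
    [[-0.71,0.38,-0.51],0,-1],
    [[-0.71,0.38,-0.51],0,-1],
    [[-0.71,0.38,-0.51],0,-1],
  ],
)

```text
t: 7.85
eef_pos: [686.2, -91.7, 323.7]
ee_rot: [0.02, 0.932, -0.032, 0.361]
force: [1.3, -0.5, 0.1]
finger_gap: 0.002
grip_force: 0.0
```

```bash
python3 -c "
from h import *
info();plan(toworld([-140,-110,290])[0],0,3);plan(toworld([-120,-115,170])[0],0,5)"
```

```text
t 7.85 jig [ 85.5 -21.9 323.7] world [686.2 -91.7 323.7] F [ 1.3 -0.5  0.1] q [-0.27  0.31  1.78  0.38  0.34  1.05]
tool axes in jig (cols)
 [[ 0.738  0.022  0.674]
 [ 0.026 -1.     0.005]
 [ 0.674  0.014 -0.738]] tilt 42.4 az -0.089
[-1.06  0.46 -0.71] 0.0
[-1.06  0.46 -0.71] 0.0
[-1.06  0.46 -0.71] 0.0
[-0.86  0.29 -0.09] 0.0
[-0.86  0.29 -0.09] 0.0
[-0.86  0.29 -0.09] 0.0
[-0.86  0.29 -0.09] 0.0
[-0.86  0.29 -0.09] 0.0
```

```bash
cat > kin.py <<'E'
import numpy as np
from h import *
from scipy.optimize import least_squares
D=np.array([(.4915,1.5594,1.0917,625,230.8),(1.07,.05,1.8,958.4,375.5),(1.14,.05,1.21,1103.6,365.1),(.9,.54,1.57,909.4,319.8),(1.11,.05,1.59,1016.5,348),(1.27,.05,1.38,1078.5,203.7)])
def f(p,q2,q3,q5):
    a=q2+q3;b=a+q5
    return p[0]+p[1]*np.sin(q2)+p[2]*np.sin(a)+p[3]*np.cos(a)+p[4]*np.sin(b), p[5]+p[1]*np.cos(q2)+p[2]*np.cos(a)-p[3]*np.sin(a)+p[4]*np.cos(b)
def res(p): r,z=f(p,*D[:,:3].T);return np.r_[(r-D[:,3]),z-D[:,4],(p[0]-0)*.02,p[3]*.02]
s=least_squares(res,[0,450,450,0,300,350]);p=s.x
if __name__=="__main__":
    print(p.round(1),s.fun.round(1))
    for jx,jy,z in((85,-22,324),(-15,0,30),(5,-70,28),(-20,0,28),(-120,-115,170),(-60,0,210),(-120,0,60)):
        w=toworld([jx,jy,z])[0]
        tz=np.array([.674,.005,-.738]);tz[:2]=JR@tz[:2]
        wr=w-p[4]*tz; R=np.hypot(wr[0],wr[1])
        g=lambda q:[p[0]+p[1]*np.sin(q[0])+p[2]*np.sin(q[0]+q[1])+p[3]*np.cos(q[0]+q[1])-R,p[5]+p[1]*np.cos(q[0])+p[2]*np.cos(q[0]+q[1])-p[3]*np.sin(q[0]+q[1])-wr[2]]
        k=least_squares(g,[.2,1.8]);a=k.x.sum();az=np.arctan2(wr[1],wr[0])
        fd=np.array([np.sin(a)*np.cos(az),np.sin(a)*np.sin(az),np.cos(a)])
        print((jx,jy,z),"wrist",wr.round(),"q2,3",k.x.round(2),"err",k.cost.round(1),"forearm az",az.round(2),"q5abs",np.arccos(fd@tz).round(2),"fore pitch-tool",round(a-(np.pi-.7401),2))
E
python3 kin.py
```

```text
[3.000e-01 5.860e+02 4.144e+02 4.070e+01 2.509e+02 1.920e+02] [ 0.3  1.7 -1.6 -1.1  0.5  0.2 -0.5 -3.   2.8  1.4  0.8 -1.5  0.   0.8]
(85, -22, 324) wrist [517. -77. 509.] q2,3 [0.32 1.77] err 0.0 forearm az -0.15 q5abs 0.32 fore pitch-tool -0.31
(-15, 0, 30) wrist [420. -45. 215.] q2,3 [0.73 2.24] err 0.0 forearm az -0.11 q5abs 0.56 fore pitch-tool 0.56
(5, -70, 28) wrist [ 433. -117.  213.] q2,3 [0.74 2.18] err 0.0 forearm az -0.26 q5abs 0.52 fore pitch-tool 0.51
(-20, 0, 28) wrist [415. -45. 213.] q2,3 [0.73 2.25] err 0.0 forearm az -0.11 q5abs 0.58 fore pitch-tool 0.58
(-120, -115, 170) wrist [ 304. -150.  355.] q2,3 [0.34 2.35] err 0.0 forearm az -0.46 q5abs 0.35 fore pitch-tool 0.29
(-60, 0, 210) wrist [375. -41. 395.] q2,3 [0.29 2.22] err 0.0 forearm az -0.11 q5abs 0.12 fore pitch-tool 0.11
(-120, 0, 60) wrist [315. -35. 245.] q2,3 [0.65 2.48] err 0.0 forearm az -0.11 q5abs 0.73 fore pitch-tool 0.73
```

```bash
python3 -c "
from h import *
plan(toworld([-130,-130,300])[0],0,5)"
```

```text
[-0.59  0.34 -0.43] 0.0
[-0.59  0.34 -0.43] 0.0
[-0.59  0.34 -0.43] 0.0
[-0.59  0.34 -0.43] 0.0
[-0.59  0.34 -0.43] 0.0
```

Emit:
drive_tool(
  series=[
    [[-0.59,0.34,-0.43],0,-1],
    [[-0.59,0.34,-0.43],0,-1],
    [[-0.59,0.34,-0.43],0,-1],
    [[-0.59,0.34,-0.43],0,-1],
    [[-0.59,0.34,-0.43],0,-1],
  ],
)

```text
t: 8.48
eef_pos: [462.0, -177.7, 301.4]
ee_rot: [0.02, 0.932, -0.032, 0.361]
force: [0.0, -0.6, 0.8]
finger_gap: 0.003
grip_force: 0.0
```

```bash
python3 -c "
from h import *
info();plan(toworld([-130,-115,170])[0],0,5)"
```

```text
t 8.47 jig [-129.4 -129.1  301.4] world [ 462.  -177.7  301.4] F [ 0.  -0.6  0.8] q [-0.71  0.06  2.19  1.04  0.47  0.07]
tool axes in jig (cols)
 [[ 0.738  0.023  0.674]
 [ 0.027 -1.     0.004]
 [ 0.674  0.015 -0.739]] tilt 42.4 az -0.09
[-0.3  -0.05  0.32] 0.0
[-0.3  -0.05  0.32] 0.0
[-0.3  -0.05  0.32] 0.0
[-0.3  -0.05  0.32] 0.0
[-0.3  -0.05  0.32] 0.0
```

Emit:
drive_tool(
  series=[
    [[-0.3,-0.05,0.32],0,-1],
    [[-0.3,-0.05,0.32],0,-1],
    [[-0.3,-0.05,0.32],0,-1],
    [[-0.3,-0.05,0.32],0,-1],
    [[-0.3,-0.05,0.32],0,-1],
  ],
)

```text
t: 9.1
eef_pos: [462.2, -164.3, 168.6]
ee_rot: [0.021, 0.932, -0.032, 0.36]
force: [-0.5, 0.9, -1.0]
finger_gap: -0.001
grip_force: 0.0
```

```bash
python3 -c "
from h import *
info();plan(toworld([2,-118,33])[0],0,6)"
```

```text
t 9.1 jig [-130.5 -115.8  168.6] world [ 462.2 -164.3  168.6] F [-0.5  0.9 -1. ] q [-0.68  0.34  2.39  2.1   0.44 -1.05]
tool axes in jig (cols)
 [[ 0.739  0.022  0.673]
 [ 0.027 -1.     0.004]
 [ 0.673  0.015 -0.74 ]] tilt 42.3 az -0.091
[0.02 0.01 0.53] 0.0
[0.02 0.01 0.53] 0.0
[0.02 0.01 0.53] 0.0
[0.02 0.01 0.53] 0.0
[0.02 0.01 0.53] 0.0
[0.02 0.01 0.53] 0.0
```

Emit:
drive_tool(
  series=[
    [[0.02,0.01,0.53],0,-1],
    [[0.02,0.01,0.53],0,-1],
    [[0.02,0.01,0.53],0,-1],
    [[0.02,0.01,0.53],0,-1],
  ],
)

```text
t: 9.6
eef_pos: [551.7, -174.4, 77.4]
ee_rot: [0.02, 0.932, -0.032, 0.36]
force: [1.0, -0.2, 0.5]
finger_gap: -0.001
grip_force: 0.0
```

Emit:
drive_tool(
  series=[
    [[0.02,0.01,0.4],0,-1],
    [[0.02,0.01,0.4],0,-1],
  ],
)

```text
t: 9.85
eef_pos: [585.4, -178.4, 43.6]
ee_rot: [0.02, 0.932, -0.032, 0.36]
force: [-0.5, 0.2, -0.1]
finger_gap: -0.003
grip_force: 0.0
```

```bash
python3 -c "
from h import *
info();plan(toworld([2,-98,31])[0],0,2)
p,d=bot.snapshot('top');s,_=bot.snapshot('scene')
a=cv2.resize(p[150:250,230:345],None,fx=3.4,fy=3.4,interpolation=2);b=cv2.resize(s[140:295,150:305],None,fx=2.2,fy=2.2,interpolation=2)[:340]
cv2.imwrite('pics/v1.png',np.hstack([a,b])[:,:,::-1])"
```

```text
t 9.85 jig [  -6.5 -117.8   43.6] world [ 585.4 -178.4   43.6] F [-0.5  0.2 -0.1] q [-0.52  0.71  2.19  2.54  0.52 -1.39]
tool axes in jig (cols)
 [[ 0.74   0.023  0.673]
 [ 0.026 -1.     0.005]
 [ 0.673  0.014 -0.74 ]] tilt 42.3 az -0.089
[-0.01 -0.17  0.13] 0.0
[-0.01 -0.17  0.13] 0.0
```

View pics/v1.png

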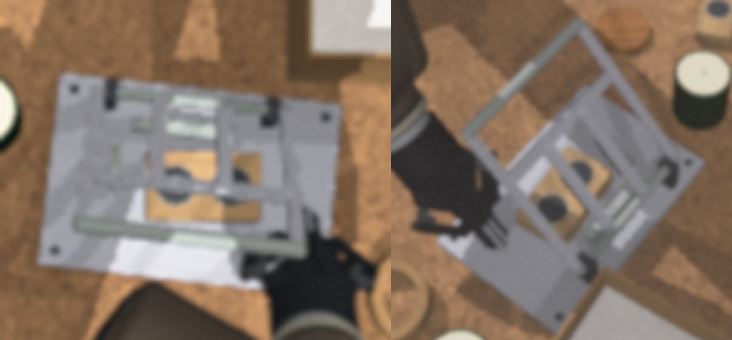

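The view shows the closed gripper under the frame at the front right, clear of the block and the frame. I'll lower it and start the gentle +y push.

Emit:
drive_tool(
  series=[
    [[0,-0.05,0.15],0,-1],
    [[0.02,-0.05,0.14],0,-1],
    [[0,-0.15,0],0,-1],
    [[0,-0.15,0],0,-1],
    [[0,-0.15,0],0,-1],
  ],
)

```text
t: 10.58
eef_pos: [599.0, -145.2, 31.5]
ee_rot: [0.019, 0.932, -0.032, 0.36]
force: [-0.6, -1.2, 0.4]
finger_gap: -0.001
grip_force: 0.7
```

```bash
cat >> h.py <<'E'
def blk():
    """block top corners (jig) from wood-coloured pixels near z=45 in the top view"""
    p,d=bot.snapshot("top"); h=cv2.cvtColor(p,cv2.COLOR_RGB2HSV)
    q=proj("top",toworld([[-60,70,45],[-60,-95,45],[60,-95,45],[60,70,45]])).astype(np.int32)
    m=np.zeros(d.shape,np.uint8);cv2.fillPoly(m,[q],1)
    m&=((h[...,1]>85)&(h[...,0]<25)&(h[...,2]>60)).astype(np.uint8)
    m=cv2.morphologyEx(m,cv2.MORPH_OPEN,np.ones((2,2),np.uint8))
    v,u=np.nonzero(m); c=np.stack([u,v],-1)
    P=tojig(ray("top",c,45))[:,:2].astype(np.float32)
    R=cv2.minAreaRect(P); print("blk n",len(c),"rect",np.round(R[0],1),np.round(R[1],1),round(R[2],1),"ext",P.min(0).round(1),P.max(0).round(1))
    return p
E
python3 -c "
from h import *
info();blk()"
```

```text
t 10.57 jig [  3.9 -83.5  31.5] world [ 599.  -145.2   31.5] F [-0.6 -1.2  0.4] q [-0.44  0.74  2.18  2.66  0.53 -1.44]
tool axes in jig (cols)
 [[ 0.74   0.023  0.672]
 [ 0.026 -1.     0.006]
 [ 0.672  0.013 -0.74 ]] tilt 42.2 az -0.088
blk n 278 rect [  5.1 -18.3] [ 64.2 109.8] 3.3 ext [-27.4 -74.5] [38.5 37.9]
```

Emit:
drive_tool(
  series=[
    [[0,-0.1,0],0,-1],
    [[0,-0.1,0],0,-1],
    [[0,-0.1,0],0,-1],
  ],
)

```text
t: 11.0
eef_pos: [600.6, -127.8, 31.1]
ee_rot: [0.019, 0.932, -0.032, 0.36]
force: [-0.8, -1.7, 1.0]
finger_gap: -0.002
grip_force: 0.9
```

```bash
python3 -c "
from h import *
info();blk()"
```

```text
t 11.0 jig [  3.8 -66.   31.1] world [ 600.6 -127.8   31.1] F [-0.8 -1.7  1. ] q [-0.41  0.74  2.19  2.72  0.54 -1.46]
tool axes in jig (cols)
 [[ 0.74   0.023  0.672]
 [ 0.025 -1.     0.006]
 [ 0.672  0.013 -0.74 ]] tilt 42.2 az -0.088
blk n 259 rect [ 9.9 -2. ] [108.9  64. ] 87.4 ext [-23.7 -55.2] [43.7 51.6]
```

Emit:
drive_tool(
  series=[
    [[0,-0.05,0],0,-1],
    [[0,-0.04,0],0,-1],
    [[0,0,0],0,-1],
  ],
)

```text
t: 11.42
eef_pos: [601.7, -126.3, 31.9]
ee_rot: [0.021, 0.932, -0.036, 0.361]
force: [-4.2, -28.8, 3.6]
finger_gap: 0.002
grip_force: 14.3
```

Emit:
drive_tool(
  series=[
    [[0,-0.015,0],0,-1],
    [[0,0,0],0,-1],
  ],
)

```text
t: 11.68
eef_pos: [601.9, -126.2, 32.0]
ee_rot: [0.021, 0.932, -0.037, 0.361]
force: [-5.6, -34.0, 4.8]
finger_gap: 0.001
grip_force: 17.2
```

```bash
python3 -c "
from h import *
info();blk()"
```

```text
t 11.68 jig [  4.9 -64.4  32. ] world [ 601.9 -126.2   32. ] F [ -5.6 -34.    4.8] q [-0.4   0.74  2.19  2.74  0.54 -1.47]
tool axes in jig (cols)
 [[ 0.738  0.013  0.674]
 [ 0.018 -1.    -0.001]
 [ 0.674  0.013 -0.738]] tilt 42.4 az -0.098
blk n 248 rect [11. -1.] [108.9  63.9] 88.7 ext [-21.5 -54.9] [43.7 53.4]
```

Emit:
drive_tool(
  series=[
    [[0,0.02,0],0,-1],
    [[0,0,0],0,-1],
  ],
)

```text
t: 11.98
eef_pos: [601.5, -126.4, 31.7]
ee_rot: [0.021, 0.932, -0.036, 0.361]
force: [-4.0, -26.2, 2.7]
finger_gap: -0.005
grip_force: 13.0
```

```bash
python3 -c "
from h import *
info();p=blk();np.save('p2.npy',p)
q=cv2.resize(p[160:235,240:335],None,fx=8,fy=8,interpolation=2)
o=np.array([240,160])
def dr(P,c):
    e=((proj('top',toworld(P))-o+.5)*8).astype(np.int32);cv2.polylines(q,[e],True,c,1)
dr([[-11,60,45],[-11,-50,45],[55,-50,45],[55,60,45]],(255,0,0))
dr([[-5,60,33],[40,60,33]],(0,255,0));dr([[55,-45,33],[55,55,33]],(0,255,0))
dr([[-85,-150,15],[105,-150,15],[105,130,15],[-85,130,15]],(0,0,255))
cv2.imwrite('pics/v2.png',q[:,:,::-1])"
```

```text
t 11.97 jig [  4.6 -64.5  31.7] world [ 601.5 -126.4   31.7] F [ -4.  -26.2   2.7] q [-0.4   0.74  2.19  2.74  0.54 -1.47]
tool axes in jig (cols)
 [[ 0.739  0.015  0.674]
 [ 0.02  -1.     0.001]
 [ 0.674  0.013 -0.739]] tilt 42.4 az -0.096
blk n 257 rect [10.  -1.4] [110.1  64.1] 87.5 ext [-23.7 -55.2] [43.7 53.4]
```

View pics/v2.png

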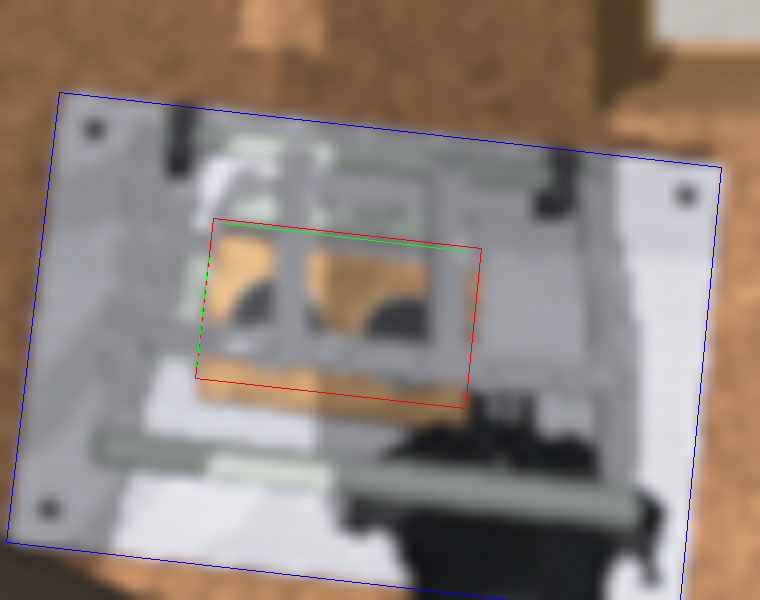

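Overlay: the block (red = home outline) is already close to the side stop and needs about 12 mm more in +x. I'll back out, open the fingers, and push the front face with both tips.

Emit:
drive_tool(
  series=[
    [[0,0.15,0],0,-1],
    [[0,0.15,0],0,-1],
    [[0,0,-0.6],0,-1],
    [[0,0,-0.75],0,-1],
  ],
)

```text
t: 12.52
eef_pos: [544.5, -135.9, 91.0]
ee_rot: [0.019, 0.933, -0.032, 0.359]
force: [-0.0, 0.4, 0.1]
finger_gap: -0.002
grip_force: 0.0
```

```bash
python3 -c "
from h import *
info();blk();plan(toworld([-55,0,91])[0],0,2)"
```

```text
t 12.53 jig [-51.2 -79.6  91. ] world [ 544.5 -135.9   91. ] F [-0.   0.4  0.1] q [-0.48  0.58  2.3   2.57  0.5  -1.38]
tool axes in jig (cols)
 [[ 0.741  0.024  0.671]
 [ 0.026 -1.     0.007]
 [ 0.671  0.012 -0.741]] tilt 42.2 az -0.086
blk n 252 rect [11.1  0.9] [106.1  63.8] 88.9 ext [-21.2 -51.6] [43.7 53.7]
[-0.   -0.66  0.02] 0.0
[-0.   -0.66  0.02] 0.0
```

Emit:
drive_tool(
  series=[
    [[0,-0.45,0],0.45,1],
    [[0,-0.45,0],0,1],
    [[0,-0.43,0],0,1],
    [[0,0,0],0,1],
  ],
)

```text
t: 13.08
eef_pos: [552.4, -55.1, 91.2]
ee_rot: [0.013, 0.932, -0.045, 0.36]
force: [0.4, -0.3, 0.4]
finger_gap: 0.848
grip_force: 0.0
```

```bash
python3 -c "
from h import *
info();print(pose()[2]['finger_gap']);plan(toworld([-52,0,20])[0],0,3)"
```

```text
t 13.07 jig [-51.2   1.7  91.2] world [552.4 -55.1  91.2] F [ 0.4 -0.3  0.4] q [-0.28  0.57  2.32  2.87  0.5  -1.46]
tool axes in jig (cols)
 [[ 0.741  0.003  0.672]
 [-0.004 -1.     0.008]
 [ 0.672 -0.008 -0.741]] tilt 42.2 az -0.085
0.8482485225238089
[-0.27  0.01  0.29] 0.0
[-0.27  0.01  0.29] 0.0
[-0.27  0.01  0.29] 0.0
```

Descend, then advance in +x. In tool axes, +x in the jig is (0.741, 0, 0.672).

Emit:
drive_tool(
  series=[
    [[-0.27,0.01,0.29],0,1],
    [[-0.27,0.01,0.29],0,1],
    [[-0.26,0.01,0.28],0,1],
    [[0.15,0,0.136],0,1],
    [[0.1,0,0.09],0,1],
  ],
)

```text
t: 13.7
eef_pos: [572.8, -60.3, 21.5]
ee_rot: [0.014, 0.931, -0.047, 0.361]
force: [0.3, -0.3, 0.6]
finger_gap: 0.998
grip_force: 0.0
```

```bash
python3 -c "
from h import *
info();blk()"
```

```text
t 13.7 jig [-30.4  -1.6  21.5] world [572.8 -60.3  21.5] F [ 0.3 -0.3  0.6] q [-0.28  0.76  2.29  2.93  0.64 -1.53]
tool axes in jig (cols)
 [[ 0.74  -0.     0.673]
 [-0.006 -1.     0.006]
 [ 0.673 -0.008 -0.74 ]] tilt 42.3 az -0.088
blk n 234 rect [10.2 -0.1] [104.6  63. ] 88.3 ext [-21.5 -51.6] [43. 53.]
```

Emit:
drive_tool(
  series=[
    [[0.074,0,0.067],0,1],
    [[0.074,0,0.067],0,1],
    [[0,0,0],0,1],
  ],
)

```text
t: 14.12
eef_pos: [583.9, -60.8, 21.3]
ee_rot: [0.014, 0.932, -0.046, 0.36]
force: [-0.9, -0.6, 0.5]
finger_gap: 1.003
grip_force: 0.0
```

```bash
python3 -c "
from h import *
info();blk()"
```

```text
t 14.12 jig [-19.2  -1.   21.3] world [583.9 -60.8  21.3] F [-0.9 -0.6  0.5] q [-0.27  0.76  2.26  2.93  0.62 -1.52]
tool axes in jig (cols)
 [[ 0.74   0.     0.673]
 [-0.006 -1.     0.006]
 [ 0.673 -0.008 -0.74 ]] tilt 42.3 az -0.087
blk n 231 rect [10.8 -0.1] [103.7  63.4] 89.4 ext [-21.2 -51.6] [43.  51.6]
```

Emit:
drive_tool(
  series=[
    [[0.037,0,0.034],0,1],
    [[0.037,0,0.034],0,1],
    [[0,0,0],0,1],
  ],
)

```text
t: 14.55
eef_pos: [589.6, -61.4, 20.8]
ee_rot: [0.013, 0.932, -0.047, 0.36]
force: [-1.0, 0.7, 0.2]
finger_gap: 1.0
grip_force: 0.0
```

Emit:
drive_tool(
  series=[
    [[0.025,0,0.022],0,1],
    [[0,0,0],0,1],
  ],
)

```text
t: 14.8
eef_pos: [591.6, -61.6, 20.9]
ee_rot: [0.013, 0.932, -0.047, 0.36]
force: [-0.8, -0.1, 0.4]
finger_gap: 1.001
grip_force: 0.0
```

```bash
python3 -c "
from h import *
info();blk()"
```

```text
t 14.8 jig [-11.6  -1.   20.9] world [591.6 -61.6  20.9] F [-0.8 -0.1  0.4] q [-0.27  0.76  2.24  2.93  0.6  -1.51]
tool axes in jig (cols)
 [[ 0.74  -0.     0.672]
 [-0.006 -1.     0.006]
 [ 0.672 -0.008 -0.74 ]] tilt 42.2 az -0.087
blk n 215 rect [13.   1.5] [ 64.  103.7] 2.1 ext [-18.  -51.3] [45.3 53.7]
```

Emit:
drive_tool(
  series=[
    [[0.025,0,0.022],0,1],
    [[0.025,0,0.022],0,1],
    [[0,0,0],0,1],
  ],
)

```text
t: 15.22
eef_pos: [595.7, -62.0, 21.0]
ee_rot: [0.014, 0.932, -0.047, 0.36]
force: [0.4, 0.3, 1.4]
finger_gap: 1.002
grip_force: 0.0
```

Emit:
drive_tool(
  series=[
    [[0.018,0,0.016],0,1],
    [[0,0,0],0,1],
  ],
)

```text
t: 15.48
eef_pos: [597.0, -62.1, 21.0]
ee_rot: [0.014, 0.932, -0.047, 0.36]
force: [0.0, 0.0, 0.6]
finger_gap: 0.996
grip_force: 0.1
```

```bash
python3 -c "
from h import *
info();blk()"
```

```text
t 15.47 jig [-6.2 -1.  21. ] world [597.  -62.1  21. ] F [0.  0.  0.6] q [-0.26  0.76  2.23  2.93  0.59 -1.51]
tool axes in jig (cols)
 [[ 0.74  -0.     0.672]
 [-0.006 -1.     0.006]
 [ 0.672 -0.008 -0.74 ]] tilt 42.2 az -0.087
blk n 159 rect [18.9  2.8] [ 63.7 101.7] 0.1 ext [-12.9 -48.1] [50.8 53.7]
```

Emit:
drive_tool(
  series=[
    [[0.0125,0,0.011],0,1],
    [[0.0125,0,0.011],0,1],
    [[0,0,0],0,1],
  ],
)

```text
t: 15.9
eef_pos: [597.3, -62.1, 20.7]
ee_rot: [0.013, 0.932, -0.047, 0.359]
force: [-12.1, -1.4, 7.7]
finger_gap: 1.001
grip_force: 6.1
```

Emit:
drive_tool(
  series=[
    [[0.0125,0,0.011],0,1],
    [[0,0,0],0,1],
  ],
)

```text
t: 16.15
eef_pos: [597.3, -62.1, 20.6]
ee_rot: [0.013, 0.932, -0.047, 0.358]
force: [-18.8, -1.5, 12.8]
finger_gap: 1.0
grip_force: 9.5
```

```bash
python3 -c "
from h import *
info();p=blk()
q=cv2.resize(p[160:235,240:335],None,fx=8,fy=8,interpolation=2)
o=np.array([240,160])
def dr(P,c):
    e=((proj('top',toworld(P))-o+.5)*8).astype(np.int32);cv2.polylines(q,[e],True,c,1)
dr([[-11,60,45],[-11,-50,45],[55,-50,45],[55,60,45]],(255,0,0))
cv2.imwrite('pics/v3.png',q[:,:,::-1])"
```

```text
t 16.15 jig [-5.8 -1.  20.6] world [597.3 -62.1  20.6] F [-18.8  -1.5  12.8] q [-0.26  0.76  2.23  2.93  0.58 -1.51]
tool axes in jig (cols)
 [[ 0.743 -0.001  0.669]
 [-0.007 -1.     0.006]
 [ 0.669 -0.009 -0.743]] tilt 42.0 az -0.088
blk n 157 rect [18.6  2.8] [ 63.8 101.2] 0.5 ext [-12.9 -48.1] [50.8 53.4]
```

View pics/v3.png

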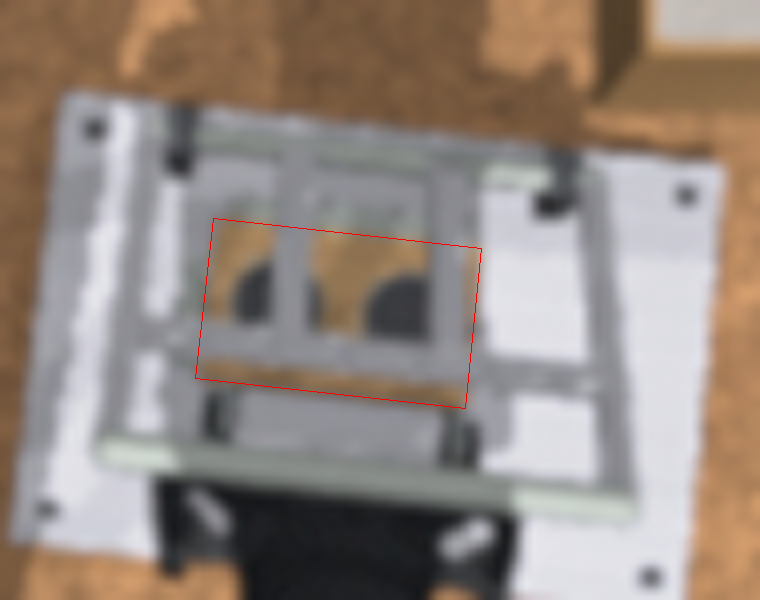

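The block looks home in x. To seat it positively against the side stop, I'll do another gentle side push, then a final x touch.

Emit:
drive_tool(
  series=[
    [[-0.15,0,-0.14],0,1],
    [[-0.3,0,-0.28],0,1],
    [[0.3,0,-0.6],0,-1],
    [[0.2,0.4,-0.6],0,-1],
    [[0,0.5,0],0,-1],
  ],
)

```text
t: 16.82
eef_pos: [531.3, -110.7, 96.8]
ee_rot: [0.014, 0.931, -0.046, 0.361]
force: [1.1, -0.1, 0.0]
finger_gap: 0.375
grip_force: 0.0
```

Emit:
drive_tool(
  series=[
    [[0,0.45,0],0,-1],
    [[0,0,0],0,-1],
  ],
)

```text
t: 17.08
eef_pos: [529.1, -139.1, 94.5]
ee_rot: [0.014, 0.931, -0.048, 0.36]
force: [0.5, 0.1, -1.3]
finger_gap: -0.003
grip_force: 0.0
```

```bash
python3 -c "
from h import *
info();print(pose()[2]['finger_gap']);plan(toworld([10,-80,31])[0],0,4)"
```

```text
t 17.07 jig [-66.3 -84.2  94.5] world [ 529.1 -139.1   94.5] F [ 0.5  0.1 -1.3] q [-0.51  0.56  2.33  2.56  0.52 -1.36]
tool axes in jig (cols)
 [[ 0.74  -0.003  0.673]
 [-0.007 -1.     0.004]
 [ 0.673 -0.008 -0.74 ]] tilt 42.3 az -0.09
-0.002696966920128205
[ 0.06 -0.02  0.41] 0.0
[ 0.06 -0.02  0.41] 0.0
[ 0.06 -0.02  0.41] 0.0
[ 0.06 -0.02  0.41] 0.0
```

Emit:
drive_tool(
  series=[
    [[0.06,-0.02,0.41],0,-1],
    [[0.06,-0.02,0.41],0,-1],
    [[0.06,-0.02,0.41],0,-1],
    [[0.06,-0.02,0.41],0,-1],
    [[0,-0.1,0],0,-1],
  ],
)

```text
t: 17.7
eef_pos: [607.0, -132.6, 30.1]
ee_rot: [0.013, 0.932, -0.046, 0.36]
force: [-0.2, 0.2, -0.2]
finger_gap: 0.001
grip_force: 0.0
```

Emit:
drive_tool(
  series=[
    [[0,-0.06,0],0,-1],
    [[0,-0.03,0],0,-1],
    [[0,0,0],0,-1],
  ],
)

```text
t: 18.08
eef_pos: [607.0, -128.2, 31.8]
ee_rot: [0.014, 0.932, -0.047, 0.36]
force: [-0.6, -0.8, 0.2]
finger_gap: 0.003
grip_force: 0.0
```

```bash
python3 -c "
from h import *
info();blk()"
```

```text
t 18.07 jig [ 10.2 -65.8  31.8] world [ 607.  -128.2   31.8] F [-0.6 -0.8  0.2] q [-0.4   0.74  2.18  2.72  0.52 -1.42]
tool axes in jig (cols)
 [[ 0.74  -0.     0.672]
 [-0.006 -1.     0.006]
 [ 0.672 -0.008 -0.74 ]] tilt 42.3 az -0.088
blk n 182 rect [18.7  1.1] [ 64.  104.6] 0.1 ext [-13.2 -51.3] [50.8 53.4]
```

1 mm steps until the force rises.

Emit:
drive_tool(
  series=[
    [[0,-0.017,0],0,-1],
    [[0,0,0],0,-1],
  ],
)

```text
t: 18.38
eef_pos: [607.3, -127.8, 31.5]
ee_rot: [0.014, 0.932, -0.047, 0.36]
force: [-2.5, -4.5, 2.1]
finger_gap: 0.004
grip_force: 1.9
```

Emit:
drive_tool(
  series=[
    [[0,-0.017,0],0,-1],
    [[0,0,0],0,-1],
  ],
)

```text
t: 18.62
eef_pos: [607.3, -127.6, 31.5]
ee_rot: [0.014, 0.932, -0.048, 0.36]
force: [-4.5, -10.5, 3.3]
finger_gap: -0.001
grip_force: 5.7
```

Emit:
drive_tool(
  series=[
    [[0,-0.012,0],0,-1],
    [[0,0,0],0,-1],
  ],
)

```text
t: 18.88
eef_pos: [607.3, -127.5, 31.5]
ee_rot: [0.014, 0.932, -0.049, 0.36]
force: [-6.3, -15.7, 2.9]
finger_gap: -0.002
grip_force: 8.1
```

Emit:
drive_tool(
  series=[
    [[0,0.1,0],0,-1],
    [[0,0.2,0],0,-1],
    [[0,0,-0.7],0,-1],
    [[0,0,-0.8],0,-1],
    [[0,-0.4,0],0,1],
  ],
)

```text
t: 19.5
eef_pos: [546.6, -115.6, 100.0]
ee_rot: [0.014, 0.931, -0.048, 0.361]
force: [-0.1, 0.9, -0.3]
finger_gap: 0.201
grip_force: 0.0
```

Emit:
drive_tool(
  series=[
    [[0,-0.5,0],0,1],
    [[0,-0.45,0],0,1],
    [[0,0,0],0,1],
  ],
)

```text
t: 19.88
eef_pos: [553.4, -56.4, 98.5]
ee_rot: [0.013, 0.932, -0.045, 0.36]
force: [0.2, 0.8, -1.0]
finger_gap: 0.849
grip_force: 0.0
```

```bash
python3 -c "
from h import *
info();blk();plan(toworld([-45,-1,21])[0],0,3)"
```

```text
t 19.88 jig [-50.1   0.5  98.5] world [553.4 -56.4  98.5] F [ 0.2  0.8 -1. ] q [-0.28  0.56  2.31  2.85  0.47 -1.44]
tool axes in jig (cols)
 [[ 0.74   0.003  0.672]
 [-0.004 -1.     0.008]
 [ 0.672 -0.008 -0.74 ]] tilt 42.2 az -0.085
blk n 151 rect [18.8 10.6] [63.6 83.6] 0.8 ext [-12.7 -31.6] [50.8 52.7]
[-0.27  0.01  0.34] 0.0
[-0.27  0.01  0.34] 0.0
[-0.27  0.01  0.34] 0.0
```

Emit:
drive_tool(
  series=[
    [[-0.27,0.01,0.34],0,1],
    [[-0.27,0.01,0.34],0,1],
    [[-0.27,0.01,0.34],0,1],
    [[0.2,0,0.18],0,1],
    [[0.15,0,0.136],0,1],
  ],
)

```text
t: 20.55
eef_pos: [587.1, -63.1, 20.1]
ee_rot: [0.014, 0.932, -0.047, 0.36]
force: [0.2, -0.6, -0.0]
finger_gap: 1.001
grip_force: 0.0
```

Emit:
drive_tool(
  series=[
    [[0.06,0,0.054],0,1],
    [[0.03,0,0.027],0,1],
    [[0,0,0],0,1],
  ],
)

```text
t: 20.92
eef_pos: [593.6, -62.7, 20.8]
ee_rot: [0.014, 0.932, -0.047, 0.36]
force: [-0.0, 0.6, -1.2]
finger_gap: 1.002
grip_force: 0.0
```

```bash
python3 -c "
from h import *
info();blk()"
```

```text
t 20.93 jig [-9.5 -1.9 20.8] world [593.6 -62.7  20.8] F [-0.   0.6 -1.2] q [-0.27  0.76  2.24  2.92  0.6  -1.51]
tool axes in jig (cols)
 [[ 0.74  -0.     0.672]
 [-0.006 -1.     0.006]
 [ 0.672 -0.008 -0.74 ]] tilt 42.3 az -0.087
blk n 150 rect [18.8 10.5] [63.3 83.9] 0.5 ext [-12.7 -31.6] [50.8 52.7]
```

Emit:
drive_tool(
  series=[
    [[0.025,0,0.022],0,1],
    [[0.012,0,0.011],0,1],
    [[0,0,0],0,1],
  ],
)

```text
t: 21.35
eef_pos: [596.7, -62.9, 20.6]
ee_rot: [0.013, 0.932, -0.047, 0.36]
force: [0.2, -0.8, -0.3]
finger_gap: 0.999
grip_force: 0.0
```

Emit:
drive_tool(
  series=[
    [[0.0125,0,0.011],0,1],
    [[0,0,0],0,1],
  ],
)

```text
t: 21.6
eef_pos: [597.1, -63.0, 20.5]
ee_rot: [0.013, 0.932, -0.047, 0.36]
force: [-5.1, -0.5, 2.4]
finger_gap: 1.0
grip_force: 2.2
```

Emit:
drive_tool(
  series=[
    [[0.0125,0,0.011],0,1],
    [[0,0,0],0,1],
    [[0,0,0],0,1],
  ],
)

```text
t: 21.98
eef_pos: [597.2, -62.9, 20.3]
ee_rot: [0.013, 0.932, -0.047, 0.359]
force: [-11.1, 0.5, 8.4]
finger_gap: 1.002
grip_force: 5.8
```

The block is seated on both stops. Now I'll retreat and go over the frame to the top of the grip bar.

Emit:
drive_tool(
  series=[
    [[-0.15,0,-0.14],0,1],
    [[-0.3,0,-0.28],0,1],
    [[0,0,-0.8],0,-1],
    [[0,0.2,-0.9],0,-1],
    [[0,0.25,-0.6],0,-1],
  ],
)

```text
t: 22.6
eef_pos: [465.1, -77.9, 124.1]
ee_rot: [0.013, 0.932, -0.046, 0.36]
force: [0.8, -0.1, -0.6]
finger_gap: 0.382
grip_force: 0.0
```

```bash
python3 -c "
from h import *
info();blk();plan(toworld([-135,-45,280])[0],0,5)"
```

```text
t 22.6 jig [-135.9  -29.4  124.1] world [465.1 -77.9 124.1] F [ 0.8 -0.1 -0.6] q [-0.43  0.45  2.49  2.7   0.56 -1.43]
tool axes in jig (cols)
 [[ 0.74   0.001  0.672]
 [-0.005 -1.     0.007]
 [ 0.672 -0.008 -0.74 ]] tilt 42.2 az -0.087
blk n 165 rect [19.  12.1] [63.4 82.6] 0.2 ext [-12.7 -29.1] [50.8 53.4]
[ 0.35  0.05 -0.37] 0.0
[ 0.35  0.05 -0.37] 0.0
[ 0.35  0.05 -0.37] 0.0
[ 0.35  0.05 -0.37] 0.0
[ 0.35  0.05 -0.37] 0.0
```

Emit:
drive_tool(
  series=[
    [[0.35,0.05,-0.37],0,-1],
    [[0.35,0.05,-0.37],0,-1],
    [[0.35,0.05,-0.37],0,-1],
    [[0.35,0.05,-0.37],0,-1],
    [[0.35,0.05,-0.37],0,-1],
  ],
)

```text
t: 23.28
eef_pos: [469.3, -88.5, 249.6]
ee_rot: [0.006, 0.931, -0.044, 0.361]
force: [1.1, -0.5, -0.4]
finger_gap: 0.0
grip_force: 0.0
```

```bash
python3 -c "
from h import *
info();plan(toworld([-3,-42,240])[0],0,4)"
```

```text
t 23.27 jig [-130.7  -39.6  249.6] world [469.3 -88.5 249.6] F [ 1.1 -0.5 -0.4] q [-0.47  0.12  2.32  1.55  0.27 -0.26]
tool axes in jig (cols)
 [[ 0.739  0.01   0.674]
 [-0.007 -1.     0.022]
 [ 0.674 -0.021 -0.739]] tilt 42.4 az -0.064
[0.37 0.02 0.39] 0.0
[0.37 0.02 0.39] 0.0
[0.37 0.02 0.39] 0.0
[0.37 0.02 0.39] 0.0
```

Emit:
drive_tool(
  series=[
    [[0.37,0.02,0.39],0,-1],
    [[0.37,0.02,0.39],0,-1],
    [[0.37,0.02,0.39],0,-1],
    [[0.37,0.02,0.39],0,-1],
  ],
)

```text
t: 23.78
eef_pos: [598.2, -104.2, 239.0]
ee_rot: [0.006, 0.932, -0.044, 0.361]
force: [-0.9, -0.5, 0.5]
finger_gap: -0.003
grip_force: 0.0
```

```bash
python3 -c "
from h import *
info();plan(toworld([-25,-42,203])[0],0,3)
p,d=bot.snapshot('top');s,_=bot.snapshot('scene')
a=cv2.resize(p[150:250,230:345],None,fx=3.4,fy=3.4,interpolation=2);b=cv2.resize(s[140:295,150:305],None,fx=2.2,fy=2.2,interpolation=2)[:340]
cv2.imwrite('pics/v4.png',np.hstack([a,b])[:,:,::-1])"
```

```text
t 23.77 jig [ -0.9 -42.8 239. ] world [ 598.2 -104.2  239. ] F [-0.9 -0.5  0.5] q [-0.37  0.31  2.07  1.36  0.21  0.02]
tool axes in jig (cols)
 [[ 0.74   0.01   0.673]
 [-0.007 -1.     0.023]
 [ 0.673 -0.021 -0.739]] tilt 42.3 az -0.063
[-0.23 -0.    0.06] 0.0
[-0.23 -0.    0.06] 0.0
[-0.23 -0.    0.06] 0.0
```

View pics/v4.png

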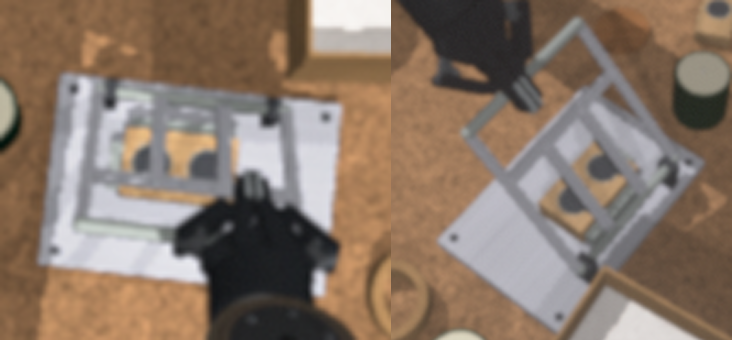

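The view shows the closed fingers just above the grip bar, right of its middle, and the block square in its corner. Next I'll work out the arc.

```bash
python3 -c "
from h import *
p,R,s=pose();M=R.as_matrix();M[:2]=JR.T@M[:2]
th=np.r_[.82,np.linspace(.82,0,13)[1:]]
T=np.array([[85-205*np.cos(t)+26.8,-42,53+205*np.sin(t)-2.7] for t in th])
print(T[[0,-1]].round(1));print(((np.diff(T,axis=0))@M/60).round(3))"
```

```text
[[-28.1 -42.  200.2]
 [-93.2 -42.   50.3]]
[[-0.233  0.002  0.011]
 [-0.232  0.002  0.027]
 [-0.23   0.002  0.042]
 [-0.226  0.003  0.058]
 [-0.222  0.003  0.073]
 [-0.216  0.003  0.088]
 [-0.21   0.004  0.103]
 [-0.202  0.004  0.117]
 [-0.194  0.004  0.13 ]
 [-0.184  0.004  0.143]
 [-0.174  0.005  0.156]
 [-0.163  0.005  0.167]]
```

Emit:
drive_tool(
  series=[
    [[-0.2,0,0.05],0,-1],
    [[-0.2,0,0.05],0,-1],
    [[-0.2,0,0.05],0,-1],
    [[0,0,0],0,-1],
  ],
)

```text
t: 24.38
eef_pos: [576.0, -101.8, 207.9]
ee_rot: [0.006, 0.932, -0.045, 0.361]
force: [-0.3, 0.4, 0.5]
finger_gap: 0.001
grip_force: 0.0
```

Emit:
drive_tool(
  series=[
    [[-0.14,0,0.0],0,-1],
    [[-0.23,0,0.01],0,-1],
    [[-0.23,0,0.03],0,-1],
    [[-0.23,0,0.04],0,-1],
  ],
)

```text
t: 24.88
eef_pos: [543.9, -98.4, 172.2]
ee_rot: [0.006, 0.931, -0.044, 0.362]
force: [0.8, 0.8, 1.8]
finger_gap: -0.0
grip_force: 0.8
```

```bash
python3 -c "
from h import *
info()"
```

```text
t 24.88 jig [-55.5 -42.3 172.2] world [543.9 -98.4 172.2] F [0.8 0.8 1.8] q [-0.4   0.38  2.26  2.31  0.31 -0.99]
tool axes in jig (cols)
 [[ 0.738  0.01   0.675]
 [-0.007 -1.     0.022]
 [ 0.675 -0.021 -0.737]] tilt 42.5 az -0.064
```

Emit:
drive_tool(
  series=[
    [[-0.23,0,0.06],0,-1],
    [[-0.22,0,0.07],0,-1],
    [[-0.22,0,0.09],0,-1],
    [[-0.21,0,0.1],0,-1],
  ],
)

```text
t: 25.38
eef_pos: [518.2, -95.0, 122.3]
ee_rot: [0.006, 0.931, -0.044, 0.362]
force: [2.3, 0.4, 0.9]
finger_gap: 0.003
grip_force: 0.7
```

Emit:
drive_tool(
  series=[
    [[-0.2,0,0.12],0,-1],
    [[-0.19,0,0.13],0,-1],
    [[-0.18,0,0.14],0,-1],
  ],
)

```text
t: 25.75
eef_pos: [509.0, -93.3, 81.9]
ee_rot: [0.006, 0.931, -0.044, 0.362]
force: [-0.2, -0.4, 1.1]
finger_gap: 0.001
grip_force: 0.6
```

```bash
python3 -c "
from h import *
info();plan(toworld([-93,-42,50])[0],0,3)
p,d=bot.snapshot('top');s,_=bot.snapshot('scene')
a=cv2.resize(p[150:250,230:345],None,fx=3.4,fy=3.4,interpolation=2);b=cv2.resize(s[140:295,150:305],None,fx=2.2,fy=2.2,interpolation=2)[:340]
cv2.imwrite('pics/v5.png',np.hstack([a,b])[:,:,::-1])"
```

```text
t 25.75 jig [-90.7 -40.6  81.9] world [509.  -93.3  81.9] F [-0.2 -0.4  1.1] q [-0.43  0.59  2.41  2.71  0.62 -1.46]
tool axes in jig (cols)
 [[ 0.738  0.01   0.675]
 [-0.007 -1.     0.023]
 [ 0.675 -0.022 -0.737]] tilt 42.5 az -0.063
[-0.13  0.01  0.12] 0.0
[-0.13  0.01  0.12] 0.0
[-0.13  0.01  0.12] 0.0
```

View pics/v5.png

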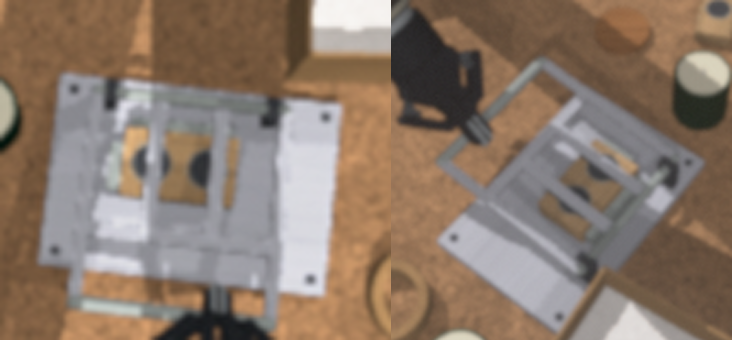

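The frame is nearly down, with the fingers over the grip bar and the block still home. I'll press gently to the end.

Emit:
drive_tool(
  series=[
    [[-0.13,0,0.12],0,-1],
    [[-0.13,0,0.12],0,-1],
    [[-0.07,0,0.06],0,-1],
    [[0,0,0],0,-1],
  ],
)

```text
t: 26.35
eef_pos: [506.5, -92.9, 54.4]
ee_rot: [0.006, 0.931, -0.044, 0.362]
force: [3.3, -1.1, -0.0]
finger_gap: 0.002
grip_force: 1.5
```

Emit:
drive_tool(
  series=[
    [[-0.04,0,0.04],0,-1],
    [[0,0,0],0,-1],
  ],
)

```text
t: 26.6
eef_pos: [506.8, -93.0, 52.1]
ee_rot: [0.007, 0.931, -0.044, 0.363]
force: [4.7, -0.5, 5.8]
finger_gap: 0.0
grip_force: 4.0
```

Emit:
drive_tool(
  series=[
    [[-0.03,0,0.03],0,-1],
    [[0,0,0],0,-1],
  ],
)

```text
t: 26.85
eef_pos: [507.8, -93.2, 50.8]
ee_rot: [0.007, 0.93, -0.044, 0.365]
force: [6.6, -0.7, 16.4]
finger_gap: -0.003
grip_force: 8.0
```

Emit:
drive_tool(
  series=[
    [[-0.03,0,0.03],0,-1],
    [[0,0,0],0,-1],
  ],
)

```text
t: 27.1
eef_pos: [508.9, -93.5, 49.4]
ee_rot: [0.007, 0.929, -0.044, 0.367]
force: [9.7, -0.3, 26.1]
finger_gap: -0.0
grip_force: 12.0
```

Emit:
drive_tool(
  series=[
    [[-0.03,0,0.03],0,-1],
    [[0,0,0],0,-1],
  ],
)

```text
t: 27.35
eef_pos: [510.0, -93.8, 48.1]
ee_rot: [0.008, 0.928, -0.043, 0.369]
force: [10.4, -0.6, 35.9]
finger_gap: -0.002
grip_force: 16.2
```

```bash
cat >> h.py <<'E'
def frame():
    p,d=bot.snapshot("top");P=tojig(pts("top",d).reshape(-1,3))
    for nm,x0,x1,y0,y1 in(("bar",-125,-115,10,80),("cross",-54,-46,-75,75),("mid",-30,30,24,36),("midR",-30,30,-36,-24),("plate",-80,105,100,125)):
        k=(P[:,0]>x0)&(P[:,0]<x1)&(P[:,1]>y0)&(P[:,1]<y1)&(P[:,2]<120); print(nm,k.sum(),np.percentile(P[k,2],[25,50,75,95]).round(1))
    return p
E
python3 -c "
from h import *
info();frame();p=blk()
p,d=bot.snapshot('top');s,_=bot.snapshot('scene')
a=cv2.resize(p[150:250,230:345],None,fx=3.4,fy=3.4,interpolation=2);b=cv2.resize(s[140:295,150:305],None,fx=2.2,fy=2.2,interpolation=2)[:340]
cv2.imwrite('pics/v6.png',np.hstack([a,b])[:,:,::-1])"
```

```text
t 27.35 jig [-89.6 -40.9  48.1] world [510.  -93.8  48.1] F [10.4 -0.6 35.9] q [-0.43  0.7   2.43  2.77  0.75 -1.54]
tool axes in jig (cols)
 [[ 0.727  0.01   0.686]
 [-0.005 -1.     0.02 ]
 [ 0.686 -0.018 -0.727]] tilt 43.4 az -0.068
bar 61 [57.4 59.6 62.2 63.8]
cross 116 [56.1 57.5 58.8 60.8]
mid 71 [56.3 58.  59.7 61.6]
midR 75 [55.6 57.2 58.9 60.3]
plate 411 [14.4 16.  17.6 19.7]
blk n 271 rect [19.3  0.8] [ 63.5 106.9] 1.3 ext [-13.5 -52.2] [50.4 54.5]
```

View pics/v6.png

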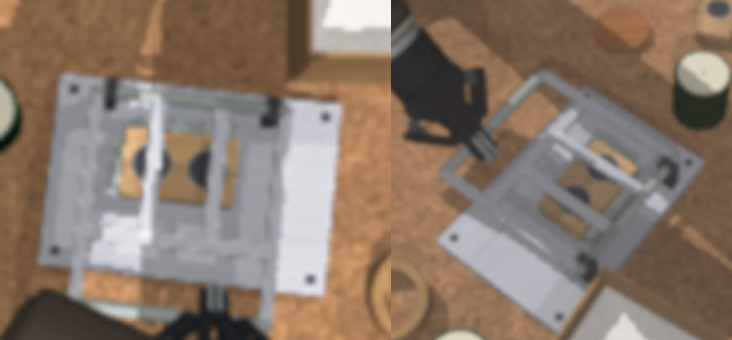

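The frame is level. Its bar tops read about 57 mm and the grip bar about 60 mm, which matches shut. I'll release along the finger's flank normal and lift away.

Emit:
drive_tool(
  series=[
    [[0.06,0,-0.03],0,-1],
    [[0.1,0,-0.05],0,-1],
    [[0.2,0,-0.15],0,-1],
    [[0.4,0,-0.45],0,-1],
    [[0.4,0,-0.6],0,-1],
  ],
)

```text
t: 28.18
eef_pos: [504.2, -94.5, 147.4]
ee_rot: [0.006, 0.932, -0.045, 0.36]
force: [0.6, 0.2, -0.9]
finger_gap: -0.002
grip_force: 0.0
```

Emit:
drive_tool(
  series=[
    [[0.4,0,-0.6],0,-1],
    [[0.4,0,-0.6],0,-1],
    [[0,0,0],0,-1],
  ],
)

```text
t: 28.55
eef_pos: [495.8, -92.4, 213.3]
ee_rot: [0.001, 0.931, -0.042, 0.363]
force: [-0.5, -0.0, -0.1]
finger_gap: -0.001
grip_force: 0.0
```

```bash
python3 -c "
from h import *
info();frame();blk()"
```

```text
t 28.55 jig [-104.   -40.9  213.3] world [495.8 -92.4 213.3] F [-0.5 -0.  -0.1] q [-0.45  0.23  2.32  1.96  0.29 -0.67]
tool axes in jig (cols)
 [[ 0.738  0.017  0.675]
 [-0.007 -0.999  0.032]
 [ 0.675 -0.029 -0.737]] tilt 42.5 az -0.049
bar 69 [58.6 59.9 61.8 64.8]
cross 119 [56.5 57.9 59.4 62.2]
mid 70 [56.2 57.7 59.1 61.5]
midR 71 [55.5 57.2 58.7 61. ]
plate 409 [14.7 16.  17.5 19.6]
blk n 269 rect [18.5  0.6] [ 63.7 105.6] 0.1 ext [-13.5 -52.2] [50.4 53.4]
```

```bash
python3 -c "
from cell import bot
print(bot.finish_job())"
```

```text
the job is handed in; nothing more can be done
None
```

The job is handed in: the block was pushed up against both stops and measured square to within about 0.1°, the frame was pressed shut and still read level after release, and the arm touched no bystander; I don't have the judge's result.

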